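# Release the ratchet and lower the board holder's hold-down arm

## Robot

A 6-joint arm with a two-finger parallel gripper is mounted at the origin on the work surface. World frame = base frame: x ahead of the robot, y to its left, z up, the work surface at z = 0. Lengths are in m, angles in rad, forces in N, time in s.
With the tool pointing down it reaches from about 0.35 to 0.975 m from the base axis. Payload 17.4 kg.
Tool frame: the origin (TCP) lies at the centre of the arm's flange, where the gripper is bolted on; the fingertips stand 173 mm ahead of it and the grasp point (between the pads) lies 155 mm ahead of it; z points along the fingers, y is the direction in which the jaws open and shut (so a half turn about z gives the same grasp; the last joint's range is limited). The gripper opens to 85 mm and grips with 20 to 120 N. Pads are 22 mm wide; open, the fingers measure 114 mm over their backs; the gripper's body (76 mm by 85 mm) begins 54 mm behind the grasp point. The pads swing forward as they close: fully open they stand 13 mm farther back than shut.
Start: joints at [-1.267, 0.116, 1.442, -0, 1.584, -0.038], TCP at [0.226, -0.636, 0.405] pointing down, gripper open.
Joint ranges: [-2.83, 2.83], [-0.83, 2.19], [0.07, 2.5], [-1.14, 4.28], [0.01, 3], [-2.97, 2.97]. Speed limits (rad/s): [1.89, 1.89, 2.22, 3.14, 3.14, 3.14].

## Interface

Orientations are given as a unit quaternion [x, y, z, w].
In Python, from cell import read_state, vision, job, models gives the robot as it stands.
- The arm moves only by the tool send_rows, never from a script. Its argument "deltas" is a list of rows, each an object with "dp": the shift along the tool's x, y, z in units of 0.1 m (1.0 is 0.1 m), a list of three; "dr": the turn, a rotation vector about the tool's x, y, z in units of 90 degrees (1.0 is 90 degrees), a list of three; "jaw": the closure in counts, from 0 (fully open) to 255 (shut). In form: [{"dp": [x, y, z], "dr": [rx, ry, rz], "jaw": jaw}, ...]. A call has 1 to 12 rows; each row is the pose to reach, as a shift and turn from the pose commanded when the call began, along the tool's axes at that moment; what a row does not reach only later rows make up. A row lasts 1/10 s, in which the tool goes at most 50 mm and 8.59 degrees, less where a joint would pass 70% of its speed; a pose out of reach is approached as far as the arm can. A call with a number of a shift or a turn outside -1 to 1 is refused whole. A call with a gripper value outside its range is refused whole. The fingers move at their own pace and stop on an object; the grip force is fixed at half the most. Time passes only in rows, so rows that repeat a pose let the fingers close. It gives the time, the measured TCP pose, the force and the opening at its end, in the units of the state.
- read_state(): the state, without advancing time (a new reading comes with each control period).
- vision.get_image(name): name is "scene" or "top" or "wrist"; returns a dict with "frame" (384x512x3 uint8, red, green, blue), "fx", "fy", "cx", "cy" (pixels), "distortion" ([k1, k2, p1, p2, k3] as OpenCV has them; the pictures are not rectified), "rvec" (rotation vector, rad) and "tvec" (3), from world to camera coordinates, as OpenCV has them; the wrist camera has in their place "hand_eye" (4x4, takes a point from camera to tool coordinates, whose origin is the TCP and whose axes are the flange's). Camera axes: x right, y down, z forward; pixel columns grow to the right and rows downward; lengths in m; the calibration is good to about 2 mm. A picture is of the moment at which its call begins: read the wrist's pose just before it. There is no depth.
- job.hand_in(): hands the job in, once; it reports no verdict.
Trained networks look in a picture, given as the dict that the camera call returned (one of the last four; its "shot" number tells which), for a name from the list of things; names that differ only in an ending like _2 or _b are one class to them, and where a whole thing is asked for, a point or a joint stands for the part that bears it (a point fixed in the world has none). Each returns a list of dicts, best first, with "confidence" (0 to 1); they miss things now and then, are a little off and sometimes report something else, mostly with a low value. They report only what shows in the picture. A call takes as long as a camera call. They do not tell look-alikes from the thing itself.
- models.find_in(query, picture): "xy" ([column, row] in pixels, amid what is visible of it).
The state is a dict: "time": time; "qpos": joint angles; "joint_velocities": joint speeds; "effort": joint torques, N m; "position": TCP position; "eef_rot": TCP orientation; "contact_force": force on the tool from outside, world axes, zero at the start; "torque": the same for the moment, N m; "finger_gap": finger opening in m.
Only numpy, scipy, OpenCV 4.12 (cv2) and the standard library are available. Lean on these libraries where they do the work, as an engineer would, in place of code of your own. Each camera call takes 0.05 s, during which the arm holds its last target. There are 200 camera calls.

## Task

Get the breadboard in the holder held down for wiring: with the fingertips press the ratchet pawl's thumb tab right down so that the pawl is free of the teeth, then push the raised hold-down arm down by its cross-bar, without slamming it, until its rubber foot rests on the breadboard. Only press and push: do not lift the arm, do not touch the breadboard, and leave the pawl free and everything else on the table where it is.

Things in the scene. Friction and masses are not known exactly. Their poses are not given: they have to be found in the camera images.
- holder: Board holder fixed to the table: grey base plate 120 (x) x 270 (y) x 12 mm. Origin: centre of its underside, z up. Along its y: black bed with breadboard at -80, two steel cheeks (tops 98 high) with the arm's hinge at +45, pawl's hinge at +89. The hold-down arm reaches from its hinge over the bed towards -y; the pawl's thumb tab sticks out towards +y. Both hinge axes lie along x.
- presser_hinge (a point): Middle of the hold-down arm's hinge axis, 80 above the table, at y = +45 of the holder. Its axes are the holder's.
- presser (a joint): Hold-down arm's angle (rad): 0 = level, foot on the breadboard; positive = raised; starts at 0.53 to 0.78. Stiff hinge: stays where left, moves down at about 5 N on the cross-bar. With the pawl engaged a tooth blocks it at about 0.5 (it gives a little if forced). Bar 16 x 14 mm, toothed disc 104 across round the hinge; the rubber foot hangs below the bar, 125 from the hinge.
- bar_mid (a point): Middle of the arm's cross-bar, on its axis (moves with the arm): a round steel bar, 18 mm diameter, 80 long, along the holder's x, 175 from the hinge. At arm angle q it is at y = 45 - 175 cos q, z = 80 + 175 sin q (mm, holder frame): it is pushed along this arc.
- pawl (a joint): Angle of the ratchet pawl (rad): 0 = engaged in the teeth, 0.32 = its stop, tab right down; clear of the teeth from about 0.2. It has no spring: it is stiff (about 4 N on the tab) and stays where it is left.
- pawl_hinge (a point): Middle of the pawl's hinge axis, 30 above the table, at y = +89 of the holder. Its axes are the holder's.
- pawl_pad (a point): Centre of the upper face of the pawl's flat steel thumb tab (moves with the pawl): 28 (holder's x) x 56 (y) x 6 mm, sloping up outwards by 9 degrees when engaged, down outwards by 9 when free. In the holder's frame the point is at y = 148, z = 79 engaged and y = 161, z = 58 mm at the stop. It is pressed from above.
- bed (a point): Centre of the upper face of the black bed, 35 above the table, at y = -80 of the holder; its axes are the holder's.
- breadboard: White breadboard 83 (holder's x) x 55 x 9 thick, lying loose in the bed between lips 4 high. Origin: centre of its underside.
- screwdriver: Bystander, to be left alone: black-handled screwdriver, 160 long, lying on the table (mm). Origin: centre of its underside.
- parts_jar: Bystander, to be left alone: small clear jar with black lid, 48 diameter, 55 tall (mm). Origin: centre of its underside.
- solder_reel: Bystander, to be left alone: grey reel, 48 diameter, 32 tall, lying flat (mm). Origin: centre of its underside.
- mate_cup: Bystander, to be left alone: black drinking cup, 72 diameter, 85 tall (mm). Origin: centre of its underside.
- multimeter: Bystander, to be left alone: black multimeter, 75 x 140 x 32, lying flat (mm). Origin: centre of its underside.
- spare_board: Bystander, to be left alone: spare white breadboard, 55 x 165 x 9, lying on the table (mm). Origin: centre of its underside.
- flask: Bystander, to be left alone: steel vacuum flask, 72 diameter, 230 tall (mm). Origin: centre of its underside.
There are look-alikes about, which are no part of the job. Leave any brown, green or purple look-alike of the breadboard alone.

How it is judged:
On the way, in this order (a step that is already met when the one before it is completed fails the run):
1. the pawl's tab is pressed down (over 0.25 rad) while the arm is still raised (over 0.4 rad) (value of joint pawl above 0.25 rad and value of joint presser above 0.4 rad), for 0.2 s.
2. the arm is down with its foot on the breadboard (value of joint presser below 0.025 rad), for 0.2 s.
At the end, for the whole second after the job is handed in: The arm rests within 0.025 rad of level (foot within about 3 mm of the breadboard), still; the pawl is still free (over 0.22 rad); the breadboard lies in its bed (within 10 mm of the bed's centre, not raised by 4 mm) (value of joint presser below 0.025 rad and velocity of joint presser between -0.05 and 0.05 rad/s and value of joint pawl above 0.22 rad and horizontal distance between breadboard and bed below 0.01 m and z of breadboard in the frame of bed below 0.004 m); the robot touches nothing.
It fails at once if the arm was lifted (above 0.88 rad) (value of joint presser above 0.88 rad).
It fails at once if the arm was slammed down (faster than 2 rad/s) (velocity of joint presser below -2 rad/s).
It fails at once if the fingers pressed on the breadboard (over 1 N) (contact force between the fingers and breadboard above 1 N).
It fails at once if the breadboard was lifted out of its bed (z of breadboard in the frame of bed above 0.01 m).
It fails at once if a bystander was moved by over 30 mm (distance of any of screwdriver, parts_jar, solder_reel, mate_cup, multimeter, spare_board, flask from where it was at the start of the episode above 0.03 m).
It also fails if it takes over 40 s, if anything falls off the work surface, if the arm or the gripper's body presses on something with over 40 N, if the wrist force passes 120 N, or if a joint passes its speed limit or range.

## Working session

There is one attempt and no reset: what is moved stays moved. The work goes in short steps, Python scripts to look and compute and a tool call to move; the robot and the scene stay as the last step left them, time stands still between calls to the robot, and variables do not carry over. Pictures are saved under pics/ and viewed, about 8 in all and at most 12, crops included, and the job is handed in when it is done.

Besides the shell and the picture viewer there is one more tool, called after "Request:" by a JSON object that holds its "op" and its "data", one argument or row to a line. send_rows: Moves the arm, as the interface text tells. Shifts and turns lie within -1 to 1; 1 stands for 0.1 m of shift or 90 degrees of turn. Its arguments: {"type":"object","properties":{"deltas":{"type":"array","items":{"type":"object","properties":{"dp":{"type":"array","items":{"type":"number","minimum":-1,"maximum":1}},"dr":{"type":"array","items":{"type":"number","minimum":-1,"maximum":1}},"jaw":{"type":"number"}}}}},"required":["deltas"]}

```bash
ls; mkdir -p pics; cat > h.py <<'E'
import numpy as np, cv2, pickle
from scipy.spatial.transform import Rotation as R
from cell import read_state, vision, job, models
def snap(n,f):
    s=read_state(); p=vision.get_image(n); cv2.imwrite('pics/'+f,cv2.cvtColor(p['frame'],cv2.COLOR_RGB2BGR)); 
    p['state']=s; return p
def K(p): return np.array([[p['fx'],0,p['cx']],[0,p['fy'],p['cy']],[0,0,1.]]),np.array(p['distortion'],float)
def w2c(p):
    if 'rvec' in p: return cv2.Rodrigues(np.array(p['rvec'],float))[0],np.array(p['tvec'],float).ravel()
    s=p['state'];T=np.eye(4);T[:3,:3]=R.from_quat(s['eef_rot']).as_matrix();T[:3,3]=s['position']
    M=np.linalg.inv(T@np.array(p['hand_eye']));return M[:3,:3],M[:3,3]
def ray(p,uv):
    k,d=K(p);n=cv2.undistortPoints(np.array([[uv]],float),k,d).ravel();Rm,t=w2c(p)
    return -Rm.T@t,Rm.T@np.r_[n,1]
def atz(p,uv,z):
    c,d=ray(p,uv);return c+d*(z-c[2])/d[2]
def proj(p,X):
    k,d=K(p);Rm,t=w2c(p);return cv2.projectPoints(np.array(X,float).reshape(-1,3),Rm,t,k,d)[0].reshape(-1,2)
E
python3 - <<'E'
from h import *
for n in ('top','scene'):
    p=snap(n,n+'.png'); pickle.dump(p,open(n+'.pkl','wb'))
    Rm,t=w2c(p); print(n,-Rm.T@t)
    for q in ('holder','bar_mid','pawl_pad','presser','pawl','breadboard','flask','mate_cup'):
        print(q,[(np.round(r['xy']).tolist(),round(r['confidence'],2)) for r in models.find_in(q,p)[:3]])
print(read_state())
a=cv2.imread('pics/top.png');b=cv2.imread('pics/scene.png')
cv2.imwrite('pics/both.png',cv2.resize(np.vstack([a,b]),None,fx=.78,fy=.78))
E
```

```text
pics
top [ 0.21162961 -0.00596882  1.66509585]
holder [([240.0, 193.0], 0.66)]
bar_mid [([252.0, 176.0], 0.73)]
pawl_pad [([206.0, 208.0], 0.68), ([254.0, 174.0], 0.62)]
presser [([246.0, 179.0], 0.75)]
pawl []
breadboard [([269.0, 252.0], 0.85), ([303.0, 175.0], 0.76), ([266.0, 180.0], 0.68)]
flask [([129.0, 160.0], 0.91)]
mate_cup [([111.0, 224.0], 0.66)]
scene [ 1.30340984 -0.07414103  0.79430794]
holder [([276.0, 201.0], 0.8), ([309.0, 175.0], 0.6)]
bar_mid [([274.0, 178.0], 0.84), ([280.0, 203.0], 0.58)]
pawl_pad [([307.0, 174.0], 0.59)]
presser [([276.0, 176.0], 0.78)]
pawl [([308.0, 177.0], 0.5)]
breadboard [([252.0, 210.0], 0.96), ([238.0, 172.0], 0.75), ([198.0, 222.0], 0.6)]
flask [([417.0, 204.0], 0.82)]
mate_cup [([399.0, 168.0], 0.85)]
{'time': 0.9, 'qpos': array([-1.26678473e+00,  1.15963990e-01,  1.44159095e+00,  1.13704546e-05,
        1.58401512e+00, -3.78198000e-02]), 'joint_velocities': array([-0.00101023, -0.00026893, -0.00055334, -0.00241174,  0.00186705,
       -0.00020346]), 'effort': array([-1.48051826e-03, -7.31722927e+01, -6.32661438e+01, -4.57265724e-04,
        6.07767652e-04, -3.83986867e-05]), 'position': array([ 0.22624824, -0.63595044,  0.40473305]), 'eef_rot': array([9.85429421e-01, 1.70084850e-01, 7.13342793e-06, 1.04414046e-05]), 'contact_force': array([0.22609004, 0.39642371, 0.22880686]), 'torque': array([-0.03170778, -0.01073453,  0.06185749]), 'finger_gap': 0.08505842529295986}
```

View pics/top.png

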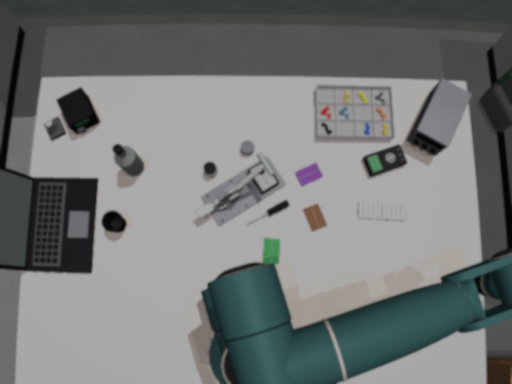

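View pics/scene.png

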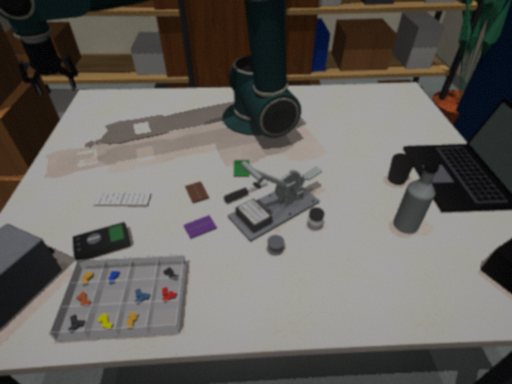

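The top view shows the holder at about (240,193), with its bed to the upper right and the pawl tab at the lower left. I'll zoom in on both views.

```bash
python3 - <<'E'
import cv2,numpy as np
a=cv2.imread('pics/top.png')[145:235,185:295];b=cv2.imread('pics/scene.png')[155:245,220:330]
f=lambda i:cv2.resize(i,None,fx=6,fy=6,interpolation=cv2.INTER_CUBIC)
a=f(a);b=f(b)
for im,(x0,y0) in ((a,(185,145)),(b,(220,155))):
    for k in range(0,110,10):
        cv2.putText(im,str(x0+k),(k*6,10),0,.35,(0,0,255),1);cv2.line(im,(k*6,12),(k*6,18),(0,0,255),1)
        if k<90: cv2.putText(im,str(y0+k),(0,k*6+4),0,.35,(0,0,255),1)
cv2.imwrite('pics/a6.png',a);cv2.imwrite('pics/b6.png',b)
E
```

```text
(no output)
```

View pics/a6.png

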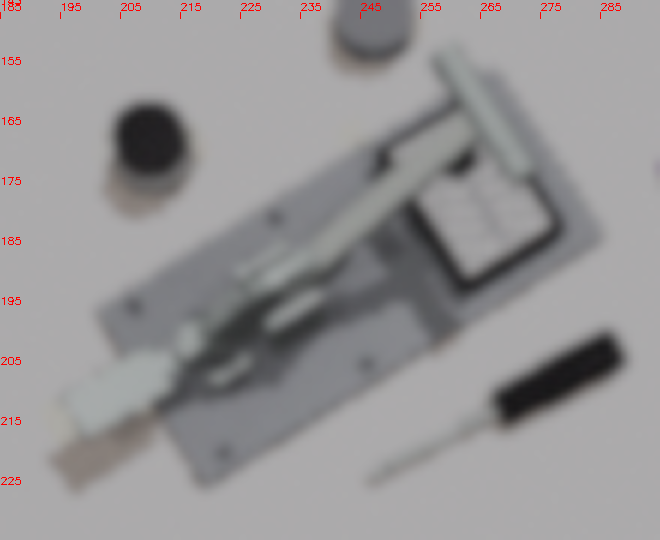

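View pics/b6.png

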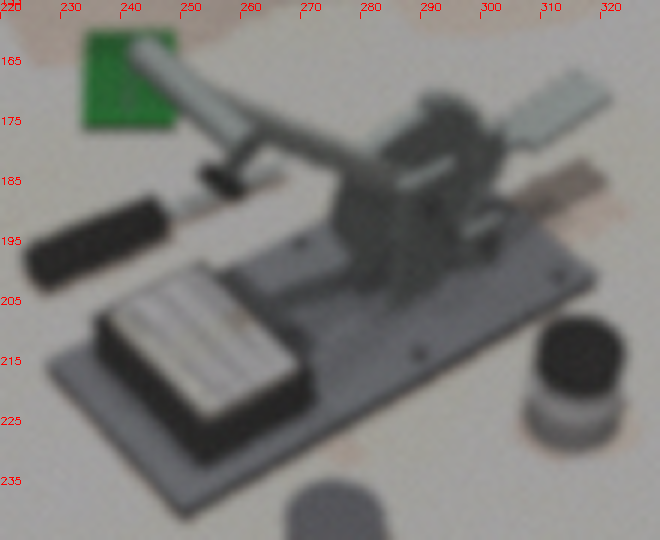

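```bash
cat > fit.py <<'E'
from h import *
from scipy.optimize import least_squares
T=pickle.load(open('top.pkl','rb'));S=pickle.load(open('scene.pkl','rb'))
def u(x0,y0,l): return np.array([[x0+(a+.5)/6-.5,y0+(b+.5)/6-.5] for a,b in l])
obT=u(185,145,[(97,313),(203,490),(604,236),(443,57),(525,172),(120,398)])
obS=u(220,155,[(185,520),(48,367),(598,280),(145,45),(250,140),(556,112)])
def H(v): 
    c,s=np.cos(v[2]),np.sin(v[2]);M=np.array([[c,-s,0],[s,c,0],[0,0,1]]);return M,np.array([v[0],v[1],0])
def bar(q,x): return [x,.045-.175*np.cos(q),.08+.175*np.sin(q)]
def res(v):
    M,t=H(v);q=v[3];f=lambda L:np.array(L)@M.T+t
    a=proj(T,f([[.06,.135,.012],[-.06,.135,.012],[-.06,-.135,.012],bar(q,.04),bar(q,-.04),[0,.148,.079]]))-obT
    b=proj(S,f([[.06,-.135,.012],[-.06,-.135,.012],[.06,.135,.012],bar(q,-.04),bar(q,.04),[0,.148,.079]]))-obS
    return np.r_[a.ravel(),b.ravel()]
if __name__=='__main__':
    r=least_squares(res,[.45,0.05,.5,.65],loss='soft_l1');v=r.x
    print(v,np.round(res(v).reshape(-1,2),1).tolist())
    M,t=H(v);np.save('v.npy',v)
    for n,X in (('bar',bar(v[3],0)),('pad',[0,.148,.079]),('pad stop',[0,.161,.058]),('hinge',[0,.045,.08])): print(n,M@X+t)
    for n,z in (('flask',.115),('mate_cup',.04),('parts_jar',.03),('solder_reel',.02),('screwdriver',.01)):
        for r in models.find_in(n,T)[:2] if 0 else []: print(n)
    s=read_state();print('tool yaw mat',R.from_quat(s['eef_rot']).as_matrix().round(3).tolist())
E
python3 fit.py
```

```text
[0.5442965  0.02991616 0.58362158 0.75630591] [[-0.8, -0.4], [0.2, -0.5], [0.0, -0.7], [-1.4, -1.3], [-0.8, 0.8], [-0.5, -1.0], [-0.6, -1.7], [-1.1, -1.2], [-0.3, -1.5], [-0.4, 0.5], [0.2, 0.4], [-1.0, -1.2]]
bar [ 0.58964282 -0.03875325  0.20009185]
pad [0.46274115 0.15341808 0.079     ]
pad stop [0.45557751 0.16426622 0.058     ]
hinge [0.51949927 0.06746742 0.08      ]
tool yaw mat [[0.942, 0.335, 0.0], [0.335, -0.942, -0.0], [0.0, 0.0, -1.0]]
```

Request:
{"op": "send_rows", "data": {
  "deltas": [
    {"dp": [1, -1, -0.2], "dr": [0, 0, 0], "jaw": 255},
    {"dp": [1, -1, -0.2], "dr": [0, 0, 0], "jaw": 255},
    {"dp": [1, -1, -0.2], "dr": [0, 0, 0], "jaw": 255},
    {"dp": [1, -1, -0.2], "dr": [0, 0, 0], "jaw": 255}
  ]
}}

```text
time: 1.3
position: [0.2885, -0.5049, 0.4266]
eef_rot: [0.985, 0.171, 0.001, 0.001]
contact_force: [-0.3, -0.4, 0.5]
finger_gap: 0.0279
```

Request:
{"op": "send_rows", "data": {
  "deltas": [
    {"dp": [1, -1, -0.2], "dr": [0, 0, 0], "jaw": 255},
    {"dp": [1, -1, -0.2], "dr": [0, 0, 0], "jaw": 255},
    {"dp": [1, -1, -0.2], "dr": [0, 0, 0], "jaw": 255},
    {"dp": [1, -1, -0.2], "dr": [0, 0, 0], "jaw": 255}
  ]
}}

```text
time: 1.7
position: [0.3489, -0.3775, 0.4462]
eef_rot: [0.985, 0.172, 0.001, 0.001]
contact_force: [-0.8, 0.3, 0.4]
finger_gap: 0.0001
```

Request:
{"op": "send_rows", "data": {
  "deltas": [
    {"dp": [1, -1, -0.2], "dr": [0, 0, 0], "jaw": 255},
    {"dp": [1, -1, -0.2], "dr": [0, 0, 0], "jaw": 255},
    {"dp": [1, -1, -0.2], "dr": [0, 0, 0], "jaw": 255},
    {"dp": [1, -1, -0.2], "dr": [0, 0, 0], "jaw": 255}
  ]
}}

```text
time: 2.1
position: [0.4096, -0.2501, 0.4658]
eef_rot: [0.985, 0.172, 0.001, 0.0]
contact_force: [0.3, -1.0, 0.1]
finger_gap: -0.0001
```

Request:
{"op": "send_rows", "data": {
  "deltas": [
    {"dp": [1, -1, -0.2], "dr": [0, 0, 0], "jaw": 255},
    {"dp": [1, -1, -0.2], "dr": [0, 0, 0], "jaw": 255},
    {"dp": [1, -1, -0.2], "dr": [0, 0, 0], "jaw": 255},
    {"dp": [1, -1, -0.2], "dr": [0, 0, 0], "jaw": 255}
  ]
}}

```text
time: 2.5
position: [0.4705, -0.1227, 0.4852]
eef_rot: [0.985, 0.172, 0.0, -0.0]
contact_force: [0.4, -0.2, 0.2]
finger_gap: 0.0002
```

Request:
{"op": "send_rows", "data": {
  "deltas": [
    {"dp": [0.6, -1, -0.2], "dr": [0, 0, -0.153], "jaw": 255},
    {"dp": [0.6, -1, -0.2], "dr": [0, 0, -0.153], "jaw": 255},
    {"dp": [0.6, -1, -0.2], "dr": [0, 0, -0.153], "jaw": 255},
    {"dp": [0.6, -1, -0.2], "dr": [0, 0, -0.153], "jaw": 255},
    {"dp": [0.6, -1, -0.2], "dr": [0, 0, -0.153], "jaw": 255}
  ]
}}

```text
time: 3.0
position: [0.4923, -0.0117, 0.5043]
eef_rot: [0.958, 0.287, -0.0, 0.0]
contact_force: [0.5, -0.4, -0.1]
finger_gap: -0.0001
```

```bash
python3 - <<'E'
from h import *
from fit import H,bar
p=snap('wrist','w1.png');pickle.dump(p,open('w1.pkl','wb'))
print('cam',-w2c(p)[0].T@w2c(p)[1])
v=np.load('v.npy');M,t=H(v)
im=cv2.imread('pics/w1.png')
L=[[.06,.135,.012],[-.06,.135,.012],[-.06,-.135,.012],[.06,-.135,.012],bar(v[3],.04),bar(v[3],-.04),[0,.148,.079]]
P=proj(p,np.array(L)@M.T+t);print(P.round(1).tolist())
for a in P: cv2.circle(im,tuple(int(round(z)) for z in a),2,(0,0,255),1)
for q in ('bar_mid','pawl_pad'): print(q,[(np.round(r['xy']).tolist(),round(r['confidence'],2)) for r in models.find_in(q,p)[:2]])
cv2.imwrite('pics/w1o.png',cv2.resize(im,None,fx=1.5,fy=1.5,interpolation=cv2.INTER_CUBIC))
E
```

```text
cam [0.55164693 0.0258364  0.47359068]
[[143.4, 54.5], [151.0, 148.2], [348.3, 147.7], [354.8, 53.9], [354.1, 49.8], [346.9, 155.1], [117.8, 103.7]]
bar_mid [([334.0, 101.0], 0.64)]
pawl_pad [([124.0, 100.0], 0.82), ([324.0, 11.0], 0.46)]
```

View pics/w1o.png

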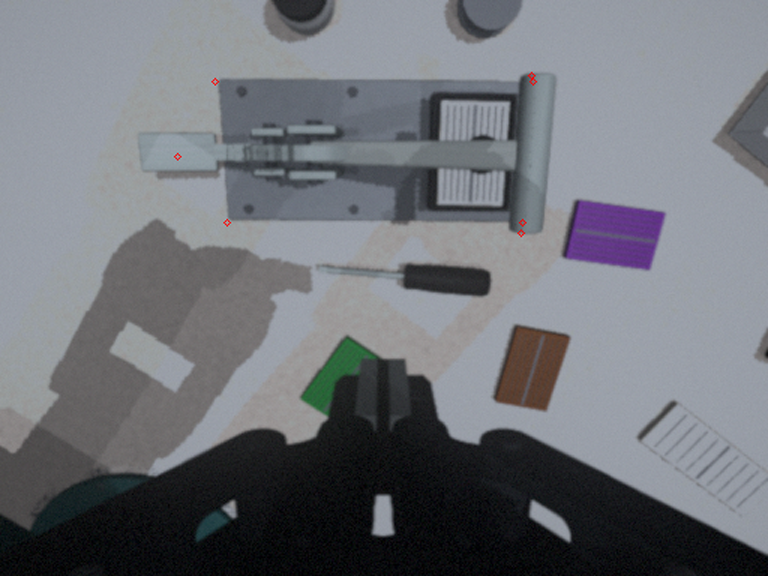

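The wrist view shows the base corners at (219,80) and (227,220), the cross-bar from (537,76) to (527,231), and the tab centre at (177,152), in pixels at 1.5x. The first fit agrees to a few mm, so I'll refit with these points included.

```bash
cat > fit2.py <<'E'
from fit import *
W=pickle.load(open('w1.pkl','rb'))
ob=(np.array([(219,80),(227,220),(537,76),(527,231),(177,152)])+.5)/1.5-.5
def rw(v):
    M,t=H(v);q=v[3]
    return (proj(W,np.array([[.06,.135,.012],[-.06,.135,.012],bar(q,.04),bar(q,-.04),[0,.148,.079]])@M.T+t)-ob).ravel()
v=least_squares(lambda v:np.r_[.4*res(v),rw(v)],np.load('v.npy'),loss='soft_l1').x
print(v,rw(v).reshape(-1,2).round(1).tolist(),res(v).reshape(-1,2).round(1).tolist());np.save('v2.npy',v)
M,t=H(v);s=read_state();A=R.from_quat(s['eef_rot']).as_matrix();c=np.array(s['position'])
print('yaw err deg',np.degrees(v[2]-np.arctan2(A[1,0],A[0,0])))
for n,X in (('press',[0,.158,.095+.173]),('bar',np.array(bar(v[3],0))+[0,0,.173+.009])): print(n,M@X+t,'tool d/0.1',(A.T@(M@X+t-c)*10).round(3))
E
python3 fit2.py
```

```text
[0.5456641  0.02961854 0.57520576 0.73253143] [[-1.4, -0.5], [0.1, 0.2], [0.6, -0.4], [-1.1, 0.4], [0.7, 0.5]] [[-0.8, -1.1], [-0.0, -1.1], [0.2, -0.7], [-0.3, -1.8], [0.1, 0.3], [-0.6, -1.7], [-1.0, -1.5], [-1.3, -1.2], [-0.1, -0.9], [-1.3, 1.9], [-1.0, 2.0], [-0.7, -0.7]]
yaw err deg -0.2906388722742696
press [0.45971092 0.16219325 0.268     ] tool d/0.1 [ 0.686 -1.635  2.364]
bar [ 0.5919644  -0.04179532  0.37903192] tool d/0.1 [0.673 0.796 1.253]
```

Request:
{"op": "send_rows", "data": {
  "deltas": [
    {"dp": [0.69, -0.82, 0], "dr": [0, 0, 0], "jaw": 255},
    {"dp": [0.69, -0.82, 0], "dr": [0, 0, 0], "jaw": 255},
    {"dp": [0.69, -0.82, 0], "dr": [0, 0, 0], "jaw": 255}
  ]
}}

```text
time: 3.45
position: [0.5048, 0.0981, 0.5043]
eef_rot: [0.958, 0.288, -0.0, -0.0]
contact_force: [-0.6, -0.8, -0.8]
finger_gap: 0.0002
```

Request:
{"op": "send_rows", "data": {
  "deltas": [
    {"dp": [0, -0.82, 0.4], "dr": [0, 0, 0], "jaw": 255},
    {"dp": [0, -0.82, 0.4], "dr": [0, 0, 0], "jaw": 255},
    {"dp": [0, -0.82, 0.9], "dr": [0, 0, 0], "jaw": 255},
    {"dp": [0, -0.82, 0.9], "dr": [0, 0, 0], "jaw": 255}
  ]
}}

```text
time: 3.85
position: [0.4589, 0.1637, 0.4091]
eef_rot: [0.958, 0.287, -0.004, 0.0]
contact_force: [0.4, -0.2, -0.4]
finger_gap: -0.0003
```

Request:
{"op": "send_rows", "data": {
  "deltas": [
    {"dp": [0, 0, 0.4], "dr": [0, 0, 0], "jaw": 255},
    {"dp": [0, 0, 0.8], "dr": [0, 0, 0], "jaw": 255},
    {"dp": [0, 0, 1], "dr": [0, 0, 0], "jaw": 255},
    {"dp": [0, 0, 1], "dr": [0, 0, 0], "jaw": 255},
    {"dp": [0, 0, 1], "dr": [0, 0, 0], "jaw": 255}
  ]
}}

```text
time: 4.35
position: [0.4603, 0.1635, 0.3169]
eef_rot: [0.958, 0.286, 0.001, 0.0]
contact_force: [-0.6, -0.8, 0.1]
finger_gap: -0.0004
```

```bash
python3 - <<'E'
from fit import *
v=np.load('v2.npy');M,t=H(v);s=read_state();A=R.from_quat(s['eef_rot']).as_matrix();c=np.array(s['position'])
print('tip in holder mm',(M.T@(c+A@[0,0,.173]-t)*1e3).round(1), s['contact_force'].round(1))
E
```

```text
tip in holder mm [  1.4 158.7 143.9] [-0.6 -0.8  0.1]
```

Request:
{"op": "send_rows", "data": {
  "deltas": [
    {"dp": [0, 0, 0.3], "dr": [0, 0, 0], "jaw": 255},
    {"dp": [0, 0, 0.5], "dr": [0, 0, 0], "jaw": 255},
    {"dp": [0, 0, 0.58], "dr": [0, 0, 0], "jaw": 255},
    {"dp": [0, 0, 0.62], "dr": [0, 0, 0], "jaw": 255},
    {"dp": [0, 0, 0.66], "dr": [0, 0, 0], "jaw": 255},
    {"dp": [0, 0, 0.7], "dr": [0, 0, 0], "jaw": 255},
    {"dp": [0, 0, 0.74], "dr": [0, 0, 0], "jaw": 255}
  ]
}}

```text
time: 5.05
position: [0.4598, 0.1644, 0.2415]
eef_rot: [0.958, 0.287, 0.001, -0.0]
contact_force: [-2.2, 4.2, 5.0]
finger_gap: -0.0
```

Request:
{"op": "send_rows", "data": {
  "deltas": [
    {"dp": [0, 0, 0.03], "dr": [0, 0, 0], "jaw": 255},
    {"dp": [0, 0, 0.06], "dr": [0, 0, 0], "jaw": 255},
    {"dp": [0, 0, 0.06], "dr": [0, 0, 0], "jaw": 255}
  ]
}}

```text
time: 5.35
position: [0.4595, 0.1643, 0.2346]
eef_rot: [0.958, 0.287, -0.0, -0.0]
contact_force: [-0.7, 2.0, 1.0]
finger_gap: 0.0001
```

Request:
{"op": "send_rows", "data": {
  "deltas": [
    {"dp": [0, 0, 0.02], "dr": [0, 0, 0], "jaw": 255},
    {"dp": [0, 0, 0.04], "dr": [0, 0, 0], "jaw": 255},
    {"dp": [0, 0, 0.04], "dr": [0, 0, 0], "jaw": 255}
  ]
}}

```text
time: 5.65
position: [0.4596, 0.1645, 0.2317]
eef_rot: [0.958, 0.287, 0.0, -0.0]
contact_force: [-7.4, 4.1, 13.2]
finger_gap: 0.0004
```

Request:
{"op": "send_rows", "data": {
  "deltas": [
    {"dp": [0, 0, 0.02], "dr": [0, 0, 0], "jaw": 255},
    {"dp": [0, 0, 0.02], "dr": [0, 0, 0], "jaw": 255},
    {"dp": [0, 0, 0.02], "dr": [0, 0, 0], "jaw": 255}
  ]
}}

```text
time: 5.95
position: [0.4597, 0.1646, 0.231]
eef_rot: [0.958, 0.287, 0.001, -0.0]
contact_force: [-14.5, 3.4, 29.2]
finger_gap: -0.0004
```

Request:
{"op": "send_rows", "data": {
  "deltas": [
    {"dp": [0, 0, -0.2], "dr": [0, 0, 0], "jaw": 255},
    {"dp": [0, 0, -0.6], "dr": [0, 0, 0], "jaw": 255},
    {"dp": [0, 0, -1], "dr": [0, 0, 0], "jaw": 255},
    {"dp": [0, 0, -1], "dr": [0, 0, 0], "jaw": 255}
  ]
}}

```text
time: 6.35
position: [0.4601, 0.1642, 0.334]
eef_rot: [0.958, 0.287, 0.004, 0.0]
contact_force: [-0.6, 0.6, -1.1]
finger_gap: 0.0004
```

Request:
{"op": "send_rows", "data": {
  "deltas": [
    {"dp": [0, 0, -0.5], "dr": [0, 0, 0], "jaw": 255},
    {"dp": [0, 0.3, -1], "dr": [0, 0, 0], "jaw": 255},
    {"dp": [0, 0.7, -1], "dr": [0, 0, 0], "jaw": 255},
    {"dp": [0, 1, -1], "dr": [0, 0, 0], "jaw": 255},
    {"dp": [0, 1, -1], "dr": [0, 0, 0], "jaw": 255}
  ]
}}

```text
time: 6.85
position: [0.5159, 0.0782, 0.428]
eef_rot: [0.958, 0.286, -0.0, 0.001]
contact_force: [-1.4, 0.7, 0.3]
finger_gap: 0.0001
```

```bash
python3 - <<'E'
from h import *
from fit import H,bar
p=snap('wrist','w2.png');pickle.dump(p,open('w2.pkl','wb'))
v=np.load('v2.npy');M,t=H(v)
im=cv2.imread('pics/w2.png')
a=np.radians(9)
pad=lambda c,s:[[sx*.014,c[0]+d*.028*np.cos(a),c[1]+s*d*.028*np.sin(a)] for sx in(-1,1) for d in(-1,1)]
for L,col in ((pad((.148,.079),1),(0,0,255)),(pad((.161,.058),-1),(0,255,0)),([bar(v[3],.04),bar(v[3],-.04)],(255,0,0))):
    P=proj(p,np.array(L)@M.T+t);print(P.round(1).tolist())
    for c in P: cv2.circle(im,tuple(int(round(z)) for z in c),2,col,1)
cv2.imwrite('pics/w2o.png',cv2.resize(im,None,fx=1.5,fy=1.5,interpolation=cv2.INTER_CUBIC))
s=p['state'];A=R.from_quat(s['eef_rot']).as_matrix();c=np.array(s['position'])
print('tip in holder mm',(M.T@(c+A@[0,0,.173]-t)*1e3).round(1))
E
```

```text
[[189.3, 189.0], [130.5, 191.1], [187.8, 160.9], [127.6, 162.5]]
[[178.8, 185.9], [128.2, 183.7], [177.2, 158.8], [125.5, 157.2]]
[[487.6, 155.6], [464.4, 274.2]]
tip in holder mm [  1.2  56.8 255. ]
```

View pics/w2o.png

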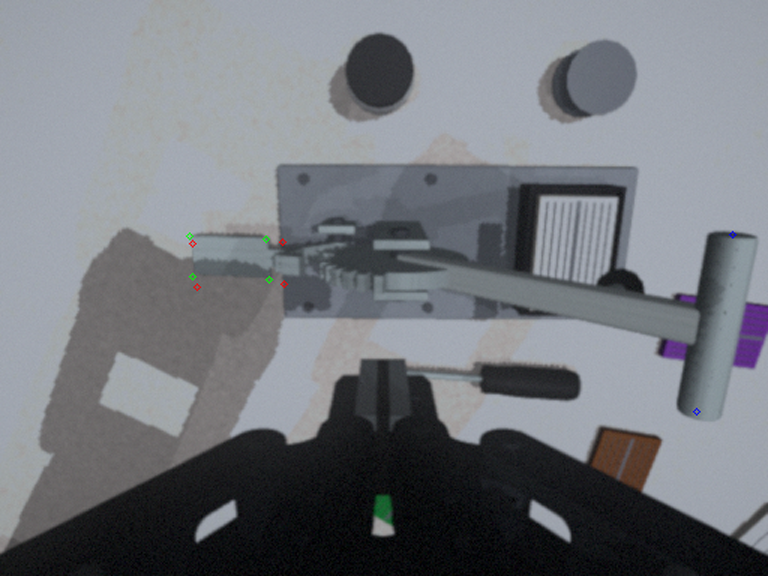

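The tab's corners match the free (green) markers, so the pawl is at its stop. The bar agrees with the fit. Next I'll go above the bar.

Request:
{"op": "send_rows", "data": {
  "deltas": [
    {"dp": [0, 0.4, 0], "dr": [0, 0, 0], "jaw": 255},
    {"dp": [0, 0.71, 0], "dr": [0, 0, 0], "jaw": 255},
    {"dp": [0, 0.71, 0], "dr": [0, 0, 0], "jaw": 255}
  ]
}}

```text
time: 7.2
position: [0.5545, 0.0198, 0.4276]
eef_rot: [0.958, 0.286, -0.001, 0.0]
contact_force: [0.4, 0.4, -0.1]
finger_gap: 0.0004
```

Request:
{"op": "send_rows", "data": {
  "deltas": [
    {"dp": [0, 0.4, 0], "dr": [0, 0, 0], "jaw": 255},
    {"dp": [0, 0.71, 0], "dr": [0, 0, 0], "jaw": 255},
    {"dp": [0, 0.71, 0.2], "dr": [0, 0, 0], "jaw": 255},
    {"dp": [0, 0.71, 0.2], "dr": [0, 0, 0], "jaw": 255},
    {"dp": [0, 0.71, 0.2], "dr": [0, 0, 0], "jaw": 255}
  ]
}}

```text
time: 7.7
position: [0.5922, -0.037, 0.4086]
eef_rot: [0.958, 0.287, -0.0, -0.0]
contact_force: [-0.1, 0.4, -0.5]
finger_gap: 0.0003
```

```bash
cat > st.py <<'E'
from fit import *
v=np.load('v2.npy');M,t=H(v);s=read_state();A=R.from_quat(s['eef_rot']).as_matrix();c=np.array(s['position'])
X=M.T@(c+A@[0,0,.173]-t)*1e3;print('tip in holder mm',X.round(1), s['contact_force'].round(1),'q if on bar',np.arcsin((X[2]-89)/175))
for q in np.arange(.76,-.01,-.06): print(round(q,2),[round(-(45-175*np.cos(q)-X[1])/100,3),round((X[2]-89-175*np.sin(q))/100,3)],end=' ')
E
python3 st.py
```

```text
tip in holder mm [  2.7 -81.1 235.6] [-0.1  0.4 -0.5] q if on bar 0.9928353435291776
0.76 [np.float64(0.007), np.float64(0.26)] 0.7 [np.float64(0.077), np.float64(0.338)] 0.64 [np.float64(0.143), np.float64(0.421)] 0.58 [np.float64(0.203), np.float64(0.507)] 0.52 [np.float64(0.258), np.float64(0.596)] 0.46 [np.float64(0.307), np.float64(0.689)] 0.4 [np.float64(0.351), np.float64(0.784)] 0.34 [np.float64(0.389), np.float64(0.882)] 0.28 [np.float64(0.421), np.float64(0.982)] 0.22 [np.float64(0.447), np.float64(1.084)] 0.16 [np.float64(0.467), np.float64(1.187)] 0.1 [np.float64(0.48), np.float64(1.291)] 0.04 [np.float64(0.488), np.float64(1.396)]
```

Request:
{"op": "send_rows", "data": {
  "deltas": [
    {"dp": [0.0, 0.03, 0.15], "dr": [0, 0, 0], "jaw": 255},
    {"dp": [0, 0.04, 0.25], "dr": [0, 0, 0], "jaw": 255},
    {"dp": [0, 0.08, 0.34], "dr": [0, 0, 0], "jaw": 255},
    {"dp": [0, 0.14, 0.42], "dr": [0, 0, 0], "jaw": 255},
    {"dp": [0, 0.2, 0.51], "dr": [0, 0, 0], "jaw": 255},
    {"dp": [0, 0.26, 0.6], "dr": [0, 0, 0], "jaw": 255},
    {"dp": [0, 0.31, 0.69], "dr": [0, 0, 0], "jaw": 255},
    {"dp": [0, 0.35, 0.78], "dr": [0, 0, 0], "jaw": 255},
    {"dp": [0, 0.35, 0.78], "dr": [0, 0, 0], "jaw": 255}
  ]
}}

```text
time: 8.6
position: [0.6121, -0.0678, 0.3301]
eef_rot: [0.958, 0.287, 0.0, 0.001]
contact_force: [-0.4, -0.5, 0.6]
finger_gap: 0.0
```

```bash
python3 st.py
```

```text
tip in holder mm [   2.8 -118.1  157.1] [-0.4 -0.5  0.6] q if on bar 0.3998903180722959
0.76 [np.float64(-0.363), np.float64(-0.524)] 0.7 [np.float64(-0.293), np.float64(-0.446)] 0.64 [np.float64(-0.228), np.float64(-0.364)] 0.58 [np.float64(-0.168), np.float64(-0.278)] 0.52 [np.float64(-0.113), np.float64(-0.188)] 0.46 [np.float64(-0.063), np.float64(-0.096)] 0.4 [np.float64(-0.02), np.float64(-0.0)] 0.34 [np.float64(0.018), np.float64(0.098)] 0.28 [np.float64(0.05), np.float64(0.198)] 0.22 [np.float64(0.076), np.float64(0.299)] 0.16 [np.float64(0.096), np.float64(0.402)] 0.1 [np.float64(0.11), np.float64(0.507)] 0.04 [np.float64(0.117), np.float64(0.611)]
```

```bash
python3 - <<'E'
from h import *
a=snap('wrist','w3.png');b=snap('scene','s3.png')
A=a['frame'][:,:,::-1];B=cv2.resize(b['frame'][150:250,200:333,::-1],(512,384),interpolation=cv2.INTER_CUBIC)
cv2.imwrite('pics/c3.png',cv2.resize(np.hstack([A,B]),(800,300)))
E
```

```text
(no output)
```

View pics/c3.png

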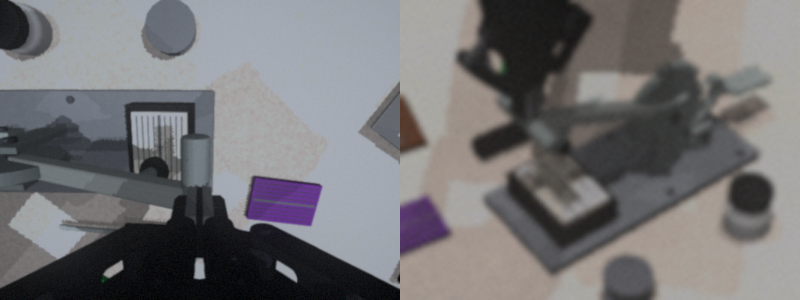

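The bar has followed the fingers down, and they are centred over it at (197,195) in the left panel. I'll carry on along the arc and slow down near the end.

Request:
{"op": "send_rows", "data": {
  "deltas": [
    {"dp": [-0.02, 0.02, 0.08], "dr": [0, 0, 0], "jaw": 255},
    {"dp": [-0.02, 0.05, 0.18], "dr": [0, 0, 0], "jaw": 255},
    {"dp": [-0.02, 0.08, 0.29], "dr": [0, 0, 0], "jaw": 255},
    {"dp": [-0.02, 0.1, 0.39], "dr": [0, 0, 0], "jaw": 255},
    {"dp": [-0.02, 0.11, 0.48], "dr": [0, 0, 0], "jaw": 255},
    {"dp": [-0.02, 0.12, 0.55], "dr": [0, 0, 0], "jaw": 255},
    {"dp": [-0.02, 0.12, 0.6], "dr": [0, 0, 0], "jaw": 255},
    {"dp": [-0.02, 0.12, 0.63], "dr": [0, 0, 0], "jaw": 255}
  ]
}}

```text
time: 9.5
position: [0.6169, -0.0785, 0.2677]
eef_rot: [0.958, 0.287, 0.001, 0.001]
contact_force: [1.8, -4.2, 6.5]
finger_gap: 0.0001
```

Request:
{"op": "send_rows", "data": {
  "deltas": [
    {"dp": [0, 0, 0.02], "dr": [0, 0, 0], "jaw": 255},
    {"dp": [0, 0, 0.03], "dr": [0, 0, 0], "jaw": 255},
    {"dp": [0, 0, 0.03], "dr": [0, 0, 0], "jaw": 255}
  ]
}}

```text
time: 9.8
position: [0.6168, -0.0784, 0.2649]
eef_rot: [0.958, 0.287, 0.001, 0.001]
contact_force: [1.3, -3.0, 3.0]
finger_gap: -0.0001
```

```bash
python3 st.py
```

```text
tip in holder mm [   1.1 -129.6   91.9] [ 1.3 -3.   3. ] q if on bar 0.016846366606221144
0.76 [np.float64(-0.477), np.float64(-1.176)] 0.7 [np.float64(-0.407), np.float64(-1.098)] 0.64 [np.float64(-0.342), np.float64(-1.016)] 0.58 [np.float64(-0.282), np.float64(-0.93)] 0.52 [np.float64(-0.227), np.float64(-0.84)] 0.46 [np.float64(-0.178), np.float64(-0.747)] 0.4 [np.float64(-0.134), np.float64(-0.652)] 0.34 [np.float64(-0.096), np.float64(-0.554)] 0.28 [np.float64(-0.064), np.float64(-0.454)] 0.22 [np.float64(-0.038), np.float64(-0.352)] 0.16 [np.float64(-0.018), np.float64(-0.249)] 0.1 [np.float64(-0.005), np.float64(-0.145)] 0.04 [np.float64(0.003), np.float64(-0.041)]
```

Not at the stop yet, so I'll press until the force rises.

Request:
{"op": "send_rows", "data": {
  "deltas": [
    {"dp": [0, 0, 0.01], "dr": [0, 0, 0], "jaw": 255},
    {"dp": [0, 0, 0.02], "dr": [0, 0, 0], "jaw": 255},
    {"dp": [0, 0, 0.02], "dr": [0, 0, 0], "jaw": 255}
  ]
}}

```text
time: 10.1
position: [0.6168, -0.0784, 0.2629]
eef_rot: [0.958, 0.287, 0.0, 0.0]
contact_force: [1.7, -2.9, 4.8]
finger_gap: 0.0
```

Request:
{"op": "send_rows", "data": {
  "deltas": [
    {"dp": [0, 0, 0.01], "dr": [0, 0, 0], "jaw": 255},
    {"dp": [0, 0, 0.015], "dr": [0, 0, 0], "jaw": 255},
    {"dp": [0, 0, 0.015], "dr": [0, 0, 0], "jaw": 255}
  ]
}}

```text
time: 10.4
position: [0.6169, -0.0784, 0.2622]
eef_rot: [0.958, 0.287, 0.001, 0.001]
contact_force: [-1.2, -3.2, 11.6]
finger_gap: 0.0002
```

Request:
{"op": "send_rows", "data": {
  "deltas": [
    {"dp": [0, 0, 0.01], "dr": [0, 0, 0], "jaw": 255},
    {"dp": [0, 0, 0.01], "dr": [0, 0, 0], "jaw": 255},
    {"dp": [0, 0, 0.01], "dr": [0, 0, 0], "jaw": 255}
  ]
}}

```text
time: 10.7
position: [0.6169, -0.0784, 0.2621]
eef_rot: [0.958, 0.287, 0.001, 0.001]
contact_force: [-5.9, -2.7, 18.9]
finger_gap: 0.0001
```

The arm is on its stop: the TCP height stays the same while the force rises to 19 N. I'll back off straight up and check.

Request:
{"op": "send_rows", "data": {
  "deltas": [
    {"dp": [0, 0, -0.1], "dr": [0, 0, 0], "jaw": 255},
    {"dp": [0, 0, -0.5], "dr": [0, 0, 0], "jaw": 255},
    {"dp": [0, 0, -1], "dr": [0, 0, 0], "jaw": 255},
    {"dp": [0, 0, -1], "dr": [0, 0, 0], "jaw": 255}
  ]
}}

```text
time: 11.1
position: [0.6171, -0.0781, 0.3674]
eef_rot: [0.958, 0.287, 0.004, 0.002]
contact_force: [0.2, -0.9, 0.9]
finger_gap: -0.0002
```

Request:
{"op": "send_rows", "data": {
  "deltas": [
    {"dp": [0, -0.3, -0.5], "dr": [0, 0, 0], "jaw": 255},
    {"dp": [0, -0.7, -1], "dr": [0, 0, 0], "jaw": 255},
    {"dp": [0, -1, -1], "dr": [0, 0, 0], "jaw": 255},
    {"dp": [0, -1, -1], "dr": [0, 0, 0], "jaw": 255},
    {"dp": [0, -1, -1], "dr": [0, 0, 0], "jaw": 255}
  ]
}}

```text
time: 11.6
position: [0.5614, 0.0059, 0.4604]
eef_rot: [0.958, 0.288, 0.0, 0.0]
contact_force: [-0.3, -0.1, -0.4]
finger_gap: 0.0001
```

```bash
python3 - <<'E'
from h import *
from fit import H,bar
p=snap('wrist','w4.png')
v=np.load('v2.npy');M,t=H(v);im=cv2.imread('pics/w4.png');a=np.radians(9)
for L,col in (([[sx*.014,.161+d*.028*np.cos(a),.058-d*.028*np.sin(a)] for sx in(-1,1) for d in(-1,1)],(0,255,0)),([bar(0,.04),bar(0,-.04)],(0,0,255))):
    for c in proj(p,np.array(L)@M.T+t): cv2.circle(im,tuple(int(round(z)) for z in c),2,col,1)
cv2.imwrite('pics/w4o.png',cv2.resize(im,None,fx=1.5,fy=1.5,interpolation=cv2.INTER_CUBIC))
E
```

```text
(no output)
```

View pics/w4o.png

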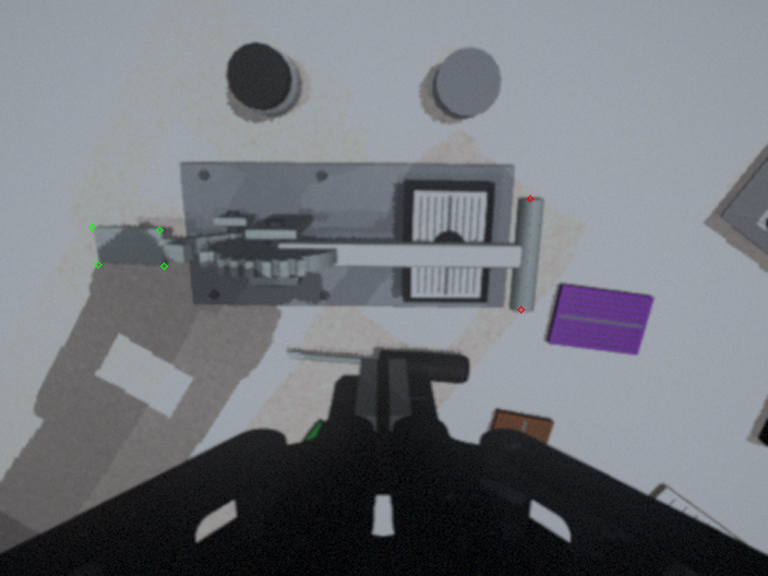

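The arm is level, with its bar at the red q=0 marks. The tab is at the free marks, the breadboard is in its bed, and nothing is touched.

```bash
python3 -c "
from cell import job;print(job.hand_in())"
```

```text
the job is handed in; nothing more can be done
None
```

I pressed the pawl's tab down to its stop, then pushed the hold-down arm down by its cross-bar until its foot rested on the breadboard. The job was handed in at about 11.7 s of the 40 s allowed.

- **Pawl:** the force rose to about 29 N at the tab's stop. Both later wrist pictures show the tab at its calculated free position.
- **Hold-down arm:** I moved the bar at about 1 rad/s along its arc, slower near the end. At the bottom the tool height stopped changing while the force rose to 19 N. The last picture shows the bar at the marks for level.
- **Breadboard and surroundings:** in the last picture the breadboard lies in its bed, and the bystanders in view look undisturbed. The gripper was clear, with contact force near zero.

No check failed or disagreed. Partway down the push the force read only about 0.6 N, but a picture showed the bar still under the fingers. My position fit was off by 1–2 pixels, a few mm, so the final angle rests on the contact force as well as the picture.

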